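# Turn the rebated blank a quarter turn on the corner post and seat it on the fence

### The arm

A 7-joint arm with a two-finger parallel gripper is mounted at the origin on a cart in front of the work surface, level with it; the furniture and walls round the work are solid. World frame = base frame: x ahead of the robot, y to its left, z up, the work surface at z = 0. Lengths are in mm, angles in rad, forces in N, time in s.
With the tool pointing down it reaches from about 350 to 775 mm from the base axis. Payload 3.1 kg.
Tool frame: the origin (TCP) lies at the very end of the fingers, on their centre line; the grasp point (between the pads) lies 19 mm behind it (bot.pinch_z is the distance from the TCP to the grasp point, in mm); z points along the fingers, y is the line along which they close (so a half turn about z gives the same grasp; the last joint's range is limited). The gripper opens to 85 mm and grips with 20 to 120 N. Pads are 22 mm wide; open, the fingers measure 114 mm over their backs; the gripper's body (76 mm by 85 mm) begins 54 mm behind the grasp point. The pads swing forward as they close: fully open they stand 13 mm farther back than shut.
Start: joints at [-1.147, 0.311, 0.014, 1.512, -0.004, 1.319, -0.027], TCP at [247.003, 491.434, 231.304] pointing down, gripper open.
Joint ranges: [-2.7, 2.7], [-0.3, 1.91], [-1.27, 1.3], [0.12, 2.57], [-1.44, 4.58], [0.2, 2.03], [-3.05, 3.05]. Speed limits (rad/s): [2.79, 2.79, 3.14, 3.14, 3.14, 3.14, 3.14].

### API

Orientations are given as a unit quaternion [x, y, z, w].
In Python, from cell import bot gives the robot as it stands. The module is installed in compiled form; this text tells all that it offers.
- The arm moves only by the tool move_arm, never from a script. Its argument "plan" is one flat list of numbers, 7 for each row, row after row: the shift along the world's x, y, z scaled (see below), then the turn, a rotation vector about the world's x, y, z scaled (see below), then the opening, from 0 (shut) to 1 (fully open). A call has 1 to 8 rows; each row shifts and turns the commanded pose from where the row before left it; what a row does not reach is not made up. The controller multiplies each number of a shift by 30 mm and each number of a turn by 0.1 rad. A row lasts 1/10 s, in which the tool goes at most 50 mm and 8.59 degrees, less where a joint would pass 70% of its speed; a pose out of reach is approached as far as the arm can. A call with a number of a shift or a turn outside -1 to 1 is refused whole. A call with a gripper value outside its range is refused whole. The fingers move at their own pace and stop on an object; "grip_force" is the grip in N (left out, the last holds). Time passes only in rows, so rows that do not move let the fingers close. It gives the time, the measured TCP pose, the force, the opening and the grip force at its end, in the units of the state.
- bot.state(): the state, without advancing time (a new reading comes with each control period).
- bot.grab_frame(name): name is "side" or "top" or "wrist"; returns the picture (400x640x3 uint8, red, green, blue); there is no depth.
- bot.camera_model(name): a dict with "fx", "fy", "cx", "cy" (pixels), "world_from_camera" (4x4, takes a point from camera to world coordinates). Camera axes: x right, y up, looking along -z (the intrinsics and any distortion apply to the point x, -y, -z); pixel columns grow to the right and rows downward; lengths in mm; the calibration is good to about 2 mm. A picture is of the moment at which its call begins: read the wrist's pose just before it. camera_model takes no time and is no camera call; for the wrist camera it gives the pose at the moment of the call.
- bot.sign_off(): hands the job in; it is judged then, once.
The state is a dict: "t": time; "joints": joint angles; "joint_vel": joint speeds; "joint_torque": joint torques, N m; "ee_pos": TCP position; "ee_rot": TCP orientation; "contact_force": force on the tool from outside, world axes, zero at the start; "torque": the same for the moment, N m; "gripper_width": finger opening in mm; "grip_force": force on a finger pad.
Only numpy, scipy, OpenCV 4.12 (cv2) and the standard library are available. Lean on these libraries where they do the work, as an engineer would, in place of code of your own. Each camera call takes 0.05 s, during which the arm holds its last target. There are 200 camera calls.

### The job

The square wooden blank lies flat on the plywood board with its rebated edge to the left. Push it against the steel post so that the post turns it a quarter turn clockwise (seen from above), then slide it up so that its rebated edge sits flat and firmly pressed home against the fence at the back of the board, and leave it there. Keep it flat on the board, push gently, never hard, and leave the two loose offcuts beside the board alone.

Things in the scene. Friction and masses are not known exactly. Their poses are not given: they have to be found in the camera images.
- board: Plywood board, 340 (x) x 200 (y) x 12 mm, fixed on the bench. Origin at the centre of its underside, on the bench top; x points away from the robot to the fence, y left, z up. The blank slides on its top. Two tall desk lamps stand on the bench to its right, at about x 0.62, y -0.01 and x 0.56, y -0.35 m from the robot's base: come to the board along the bench's near edge.
- post: Fixed upright round steel post, 20 mm in diameter, 40 mm high, standing on the board. Origin on its axis at the board's top. From the board's centre it stands 20 mm towards the fence and 50 mm to the right. Never to be pressed with more than 25 N.
- fence: Fence across the board's back. Origin: underside centre of its fixed wooden bearer (30x190x30 mm, two wing nuts), on the board's top; axes as the board's. In front, a paler bar (20x180x28 mm), rigidly locked at a new setting each time: its front face lies 35 to 75 mm in front of the origin (-x). This is NOT in the readings: find it by feel. Press it squarely, 3.5 N for 0.3 s or more, never over 25 N.
- blank: Loose square wooden blank 96x96 mm, 36 mm high, 0.3 to 0.6 kg, too wide to grip: push it with shut fingertips (2 to 7 N slide it). Origin: centre of its underside. It starts on the robot's side of the post, axes roughly as the board's, +y (rebated) edge to the left, the post ahead of the right half of its far side. It ends with its +y edge on the bar and its +x side to the right.
- rebate (a point): Middle of the blank's rebated edge face: 48 mm from the blank's centre along its +y axis, 10 mm above its underside. The rebate is a step 18 mm wide and 16 mm deep along the top of that edge, where only the lower 20 mm remain; the other three sides are plain and upright.
- offcut_oak: Loose oak offcut 45 x 120 x 32 mm on the bench to the right of the board. Bystander. Origin at the centre of its underside.
- offcut_walnut: Loose walnut offcut 60 x 70 x 22 mm on the bench to the left of the board's near end. Bystander. Origin at the centre of its underside.
Not all that is in view belongs to the job. Leave any red look-alike of the blank alone.

How it is judged (in metres and radians):
On the way, in this order (a step that is already met when the one before it is completed fails the run):
1. the blank is part way through its clockwise quarter turn (25 to 65 degrees) while it bears on the post (angle between the x axis of blank and the x axis of board, either way round between 0.44 and 1.13 rad and contact force between blank and post above 0.5 N), for 0.1 s.
2. the blank's rebated edge is pressed squarely on the fence bar with at least 3.5 N (angle between the y axis of blank and the x axis of fence, either way round below 0.05 rad and contact force between blank and fence above 3.5 N), for 0.3 s.
At the end, for the whole second after the job is handed in: The blank lies flat and still on the board, its rebated edge towards the fence, square to the fence within 3 degrees, that edge 32 to 78 mm in front of the fence's origin (where the bar is), its centre within 45 mm of the fence's middle, after having been pressed on the bar with at least 3.5 N (angle between the y axis of blank and the x axis of fence, either way round below 0.05 rad and x of rebate in the frame of fence between -0.078 and -0.032 m and y of blank in the frame of fence between -0.045 and 0.045 m and z of blank in the frame of board below 0.015 m and angle between blank's own z axis and vertical below 0.05 rad and linear speed of blank below 0.01 m/s); the robot touches nothing.
It fails at once if the blank is pressed on the post with more than 25 N (contact force between blank and post above 25 N).
It fails at once if the blank is pressed on the fence with more than 25 N (contact force between blank and fence above 25 N).
It fails at once if the robot hits the post or fence with more than 25 N (contact force between any of the arm, the fingers and post above 25 N or contact force between any of the arm, the fingers and fence above 25 N).
It fails at once if the blank is lifted off the board or tipped (z of blank in the frame of board above 0.024 m or angle between blank's own z axis and vertical above 0.2 rad).
It fails at once if an offcut is moved (distance of any of offcut_oak, offcut_walnut from where it was at the start of the episode above 0.02 m).
It also fails if it takes over 67 s, if anything falls off the work surface, if the arm or the gripper's body presses on something with over 40 N, if the wrist force passes 120 N, or if a joint passes its speed limit or range.

## Working session

There is one attempt and no reset: what is moved stays moved. The work goes in short steps, Python scripts to look and compute and a tool call to move; the robot and the scene stay as the last step left them, time stands still between calls to the robot, and variables do not carry over. Pictures are saved under pics/ and viewed, at most 10 in all, crops included, and the job is handed in when it is done.

Besides the shell and the picture viewer there is one more tool, called after ">>>" as name(argument=value, ...), one argument or row to a line, values as JSON. move_arm: Moves the arm, as the interface text tells. Its arguments: {"type":"object","properties":{"plan":{"type":"array","items":{"type":"number","minimum":-1,"maximum":1}},"grip_force":{"type":"number"}},"required":["plan"]}

```bash
mkdir -p pics; cat > h.py <<'E'
import numpy as np, cv2
from cell import bot
def save(n,f):
    im=bot.grab_frame(n); cv2.imwrite('pics/'+f,im[:,:,::-1]); return im
def ray(n,u,v,z,m=None):
    m=m or bot.camera_model(n); T=np.array(m['world_from_camera'])
    d=np.array([(u-m['cx'])/m['fx'],-(v-m['cy'])/m['fy'],-1.]); d=T[:3,:3]@d; o=T[:3,3]
    return o+d*(z-o[2])/d[2]
def proj(n,p):
    m=bot.camera_model(n); T=np.linalg.inv(np.array(m['world_from_camera'])); c=T[:3,:3]@np.array(p)+T[:3,3]
    return m['cx']-m['fx']*c[0]/c[2], m['cy']+m['fy']*c[1]/c[2]
E
python3 - <<'E'
from h import *
save('top','top0.png'); save('side','side0.png')
for n in('top','side'): 
    m=bot.camera_model(n);print({k:v for k,v in m.items() if k!='world_from_camera'},np.round(m['world_from_camera'],2).tolist())
s=bot.state();print(s['t'],s['ee_pos'],s['ee_rot'],s['contact_force'],s['gripper_width'])
E
```

```text
{'fx': 411.2269307434984, 'fy': 411.2269307434984, 'cx': 322.38111042138445, 'cy': 206.0266222428373} [[-0.04, 0.97, -0.22, 331.64], [-1.0, -0.04, 0.01, 292.58], [-0.0, 0.22, 0.97, 879.63], [0.0, 0.0, 0.0, 1.0]]
{'fx': 484.91674898102445, 'fy': 484.91674898102445, 'cx': 315.37022325382895, 'cy': 197.30831180644907} [[-1.0, 0.04, -0.05, 457.86], [-0.06, -0.65, 0.76, 1006.8], [-0.0, 0.76, 0.65, 667.09], [0.0, 0.0, 0.0, 1.0]]
0.1 [246.71769442 490.83762042 230.34240226] [ 2.30765188e-01  9.73008913e-01 -1.02219660e-03 -1.98337621e-04] [0.76129838 0.2202546  0.01234958] 84.8112494020209
```

View pics/top0.png

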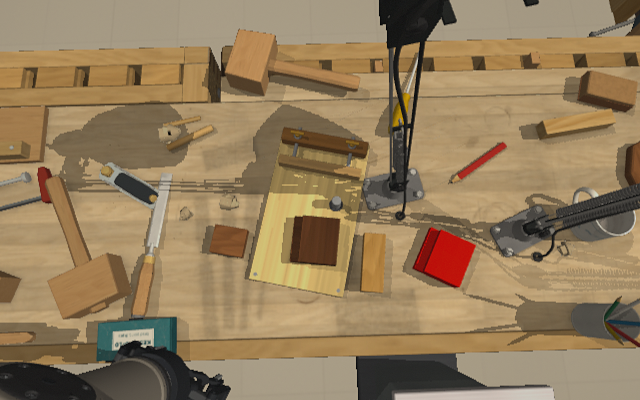

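View pics/side0.png

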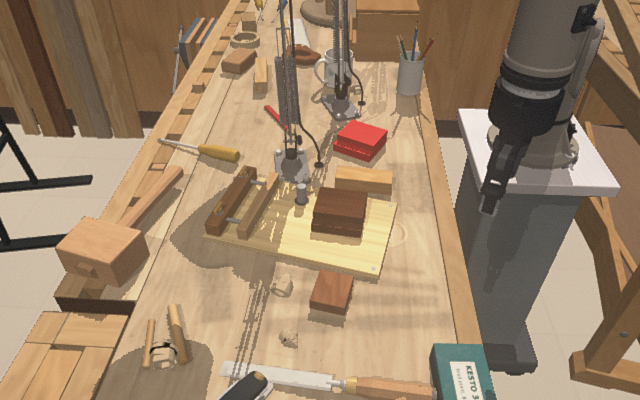

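The top view shows these candidates for the blank: the dark brown square on the board at (315,240) with its rebate to the left, the red look-alike at (445,257), the walnut offcut at (228,240) and the oak offcut at (373,262). I choose the dark brown one. The post is at (336,204) and the fence at (325,150). Next is a close crop to check the choice.

```bash
python3 - <<'E'
from h import *
im=cv2.imread('pics/top0.png')[115:305,205:405]
cv2.imwrite('pics/crop0.png',cv2.resize(im,None,fx=4,fy=3,interpolation=cv2.INTER_CUBIC)[:600])
E
```

```text
(no output)
```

View pics/crop0.png

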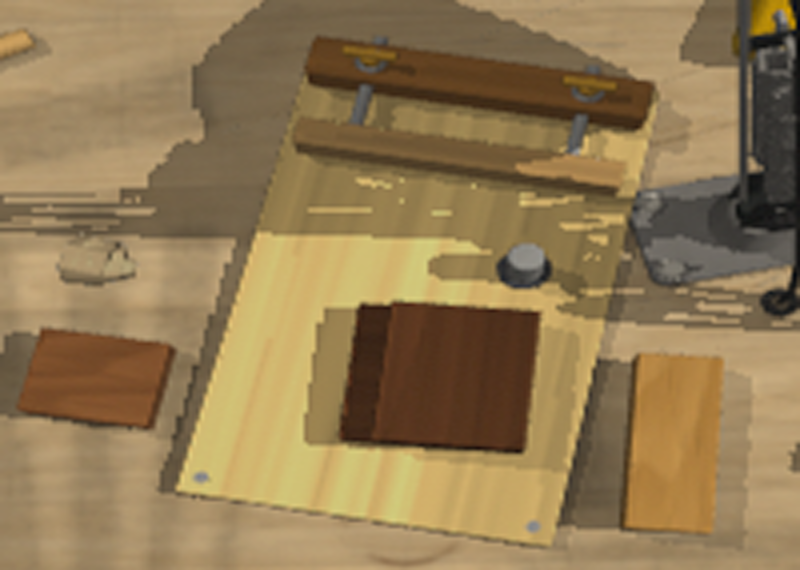

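The crop confirms it: the dark brown blank has its rebate step on the left (crop x 342–390), the post top is at crop (525,258), and the bar is in front of the bearer. Now I'll compute positions.

```bash
python3 - <<'E'
from h import *
P={'b_nl':(178,492,12),'b_nr':(550,545,12),'blTL':(392,303,48),'blTR':(540,312,48),'blBR':(523,451,48),'blBL':(375,440,48),'rTL':(358,305,32),'rBL':(342,438,32),'post':(525,257,52),'fFL':(307,80,42),'fFR':(640,127,42),'fBL':(318,37,42),'fBR':(655,85,42),'barBL':(300,120,40),'barBR':(630,160,40),'oakTL':(638,354,32),'oakBL':(624,528,32),'oakBR':(710,531,32),'walTR':(173,347,22),'walBR':(152,427,22),'walTL':(42,330,22)}
W={k:ray('top',205+X/4,115+Y/3,z)[:2] for k,(X,Y,z) in P.items()}
for k,w in W.items(): print(k,np.round(w,1))
d=lambda a,b:(round(np.linalg.norm(W[a]-W[b]),1), round(np.degrees(np.arctan2(*(W[b]-W[a])[::-1])),1))
for a,b in [('b_nr','b_nl'),('fFR','fFL'),('fBR','fBL'),('blTR','blTL'),('blBR','blBL'),('blBR','blTR'),('blBL','blTL'),('rBL','rTL'),('barBR','barBL')]: print(a,b,d(a,b))
fc=np.mean([W[k] for k in('fFL','fFR','fBL','fBR')],0); bn=(W['b_nl']+W['b_nr'])/2
print('fence',fc,'board near mid',bn, fc-bn, np.degrees(np.arctan2(*(fc-bn)[::-1])))
E
```

```text
b_nl [381.6 443.2]
b_nr [338.5 251.6]
blTL [503.7 326.9]
blTR [494.5 250.8]
blBR [400.1 263.8]
blBL [410.3 337.9]
rTL [506.3 345.4]
rBL [413.8 355.7]
post [532.7 257. ]
fFL [671.2 368.8]
fFR [628.6 190.5]
fBL [704.3 362.2]
fBR [660.2 180.5]
barBL [641.5 373.2]
barBR [604.7 197.1]
oakTL [466.1 200.4]
oakBL [348.1 214.6]
oakBR [344.5 171.4]
walTR [481.8 444.3]
walBR [426. 455.]
walTL [496.6 513.7]
b_nr b_nl (np.float64(196.4), np.float64(77.3))
fFR fFL (np.float64(183.3), np.float64(76.6))
fBR fBL (np.float64(187.1), np.float64(76.4))
blTR blTL (np.float64(76.6), np.float64(83.1))
blBR blBL (np.float64(74.8), np.float64(82.2))
blBR blTR (np.float64(95.3), np.float64(-7.8))
blBL blTL (np.float64(94.1), np.float64(-6.7))
rBL rTL (np.float64(93.1), np.float64(-6.3))
barBR barBL (np.float64(179.9), np.float64(78.2))
fence [666.05670683 275.49646258] board near mid [360.07130551 347.35322294] [305.98540132 -71.85676036] -13.215712257218398
```

>>> move_arm(
  plan=[0.91, -0.97, 0, 0, 0, 0.78, 0, 0.91, -0.97, 0, 0, 0, 0.78, 0, 0.91, -0.97, 0, 0, 0, 0.78, 0, 0.91, -0.97, 0, 0, 0, 0, 0, 0.91, -0.97, 0, 0, 0, 0, 0, 0, 0, -1, 0, 0, 0, 0, 0, 0, -1, 0, 0, 0, 0, 0, 0, -1, 0, 0, 0, 0],
)

```text
t: 0.9
ee_pos: [383.6, 345.4, 140.1]
ee_rot: [0.116, 0.993, 0.0, -0.0]
contact_force: [0.2, 0.7, 0.4]
gripper_width: -0.2
grip_force: 0.0
```

>>> move_arm(
  plan=[0, 0, -1, 0, 0, 0, 0, 0, 0, -1, 0, 0, 0, 0, 0, 0, -0.7, 0, 0, 0, 0, 0, 0, -0.7, 0, 0, 0, 0, 0, 0, -0.5, 0, 0, 0, 0, 0, 0, 0, 0, 0, 0, 0, 0, 0, 0, 0, 0, 0, 0, 0, 0, 0, 0, 0, 0, 0],
)

```text
t: 1.7
ee_pos: [384.1, 346.6, 25.2]
ee_rot: [0.116, 0.993, 0.001, 0.001]
contact_force: [-0.2, 0.2, -0.8]
gripper_width: -0.1
grip_force: 0.0
```

```bash
python3 - <<'E'
from h import *
from scipy.spatial.transform import Rotation as R
s=bot.state();print(s['t'],s['ee_pos'],R.from_quat(s['ee_rot']).as_matrix().round(3).tolist(),s['contact_force'],s['gripper_width'])
a=save('top','top1.png'); b=save('side','side1.png')
c=np.hstack([cv2.resize(a[130:310,220:400],(400,400)),cv2.resize(b[100:300,210:410],(400,400))])
cv2.imwrite('pics/c1.png',c[:,:,::-1])
E
```

```text
1.7 [384.14257488 346.5600875   25.24443094] [[-0.973, 0.23, 0.001], [0.23, 0.973, 0.001], [-0.001, 0.002, -1.0]] [-0.1704589   0.19804593 -0.75558152] -0.1170296736039859
```

View pics/c1.png

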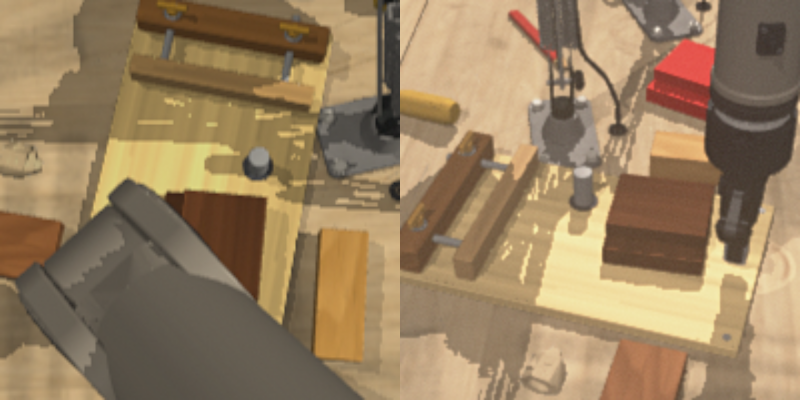

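The fingertips stand behind the left half of the blank's near side (side view, about (735,255) in the combined picture). Both offcuts are clear, so I start pushing along the board's x.

>>> move_arm(
  plan=[0.16, -0.04, -0.05, 0, 0, 0, 0, 0.16, -0.04, 0, 0, 0, 0, 0, 0.16, -0.04, 0, 0, 0, 0, 0, 0.16, -0.04, 0, 0, 0, 0, 0, 0.16, -0.04, 0, 0, 0, 0, 0, 0.16, -0.04, 0, 0, 0, 0, 0, 0.16, -0.04, 0, 0, 0, 0, 0, 0.16, -0.04, 0, 0, 0, 0, 0],
)

```text
t: 2.6
ee_pos: [421.8, 336.7, 22.8]
ee_rot: [0.115, 0.993, 0.0, -0.0]
contact_force: [-3.6, 2.1, 3.0]
gripper_width: 0.0
grip_force: 1.9
```

```bash
cat >> h.py <<'E'
C=np.array([525.6,308.5]); A=np.array([[.9736,-.2284],[.2284,.9736]]) # rows: board x,y in world
def tob(p): return A@(np.array(p)[:2]-C)
from scipy.optimize import minimize
def hull(n,x,y,th):
    c,s=np.cos(th),np.sin(th); pts=[]
    q=[(-48,-48,12),(48,-48,12),(48,48,12),(-48,48,12),(-48,48,32),(48,48,32),(-48,30,48),(48,30,48),(-48,-48,48),(48,-48,48)]
    for a,b,z in q:
        p=C+A.T@np.array([x+c*a-s*b,y+s*a+c*b]); pts.append(proj(n,(p[0],p[1],z)))
    return cv2.convexHull(np.float32(pts))
def fit(x0,show=False):
    "blank pose in board frame (mm,deg) from side view: dark-brown mask vs model silhouette"
    im=bot.grab_frame('side').astype(int)
    m0=np.zeros(im.shape[:2],np.uint8); cv2.fillPoly(m0,[np.int32(np.concatenate([proj('side',tuple(C+A.T@np.array(p))+(12,)) for p in((-170,-100),(-170,100),(76,100),(76,-100))]).reshape(-1,2))],1)
    m0=cv2.dilate(m0,np.ones((25,25)))
    r,g,b=im[...,0],im[...,1],im[...,2]
    mask=((r<120)&(r-b>18)&(r>1.45*b)&(r>1.3*g)&(m0>0)).astype(np.uint8)
    n,l,st,_=cv2.connectedComponentsWithStats(cv2.morphologyEx(mask,cv2.MORPH_OPEN,np.ones((3,3))))
    k=1+np.argmax(st[1:,4]); mask=(l==k).astype(np.uint8)
    big=cv2.GaussianBlur(mask.astype(np.float32),(0,0),1)
    def cost(p):
        t=np.zeros(mask.shape,np.uint8); cv2.fillPoly(t,[np.int32(np.round(hull('side',p[0],p[1],np.radians(p[2]))*16))],1,shift=4)
        return float(((t-big)**2).sum())
    r=min((minimize(cost,(x0[0],x0[1],a),method='Nelder-Mead',options=dict(initial_simplex=[(x0[0],x0[1],a),(x0[0]+12,x0[1],a),(x0[0],x0[1]+12,a),(x0[0],x0[1],a-12)])) for a in (x0[2]-12,x0[2],x0[2]+12)),key=lambda r:r.fun)
    if show:
        o=im.astype(np.uint8)[:,:,::-1].copy(); cv2.polylines(o,[np.int32(hull('side',r.x[0],r.x[1],np.radians(r.x[2])))],True,(0,255,0),1)
        o[mask>0,0]=255; cv2.imwrite('pics/'+show,cv2.resize(o[120:300,190:430],(800,600)))
    return r.x.round(1),round(r.fun),int(mask.sum())
def rep(x0,show=False):
    s=bot.state(); print('t',round(s['t'],2),'tcp board',tob(s['ee_pos']).round(1),s['ee_pos'].round(1),'F board',(A@s['contact_force'][:2]).round(1),s['contact_force'][2].round(1),'blank',fit(x0,show))
E
python3 - <<'E'
from h import *
rep((-50,-21,0),'f1.png')
E
```

```text
Traceback (most recent call last):
  File "h.py", line 40, in rep
    s=bot.state(); print('t',round(s['t'],2),'tcp board',tob(s['ee_pos']).round(1),s['ee_pos'].round(1),'F board',(A@s['contact_force'][:2]).round(1),s['contact_force'][2].round(1),'blank',fit(x0,show))
                                                                                                                                                                                             ~~~^^^^^^^^^
  File "h.py", line 34, in fit
    r=min((minimize(cost,(x0[0],x0[1],a),method='Nelder-Mead',options=dict(initial_simplex=[(x0[0],x0[1],a),(x0[0]+12,x0[1],a),(x0[0],x0[1]+12,a),(x0[0],x0[1],a-12)])) for a in (x0[2]-12,x0[2],x0[2]+12)),key=lambda r:r.fun)
  File "h.py", line 34, in <genexpr>
    r=min((minimize(cost,(x0[0],x0[1],a),method='Nelder-Mead',options=dict(initial_simplex=[(x0[0],x0[1],a),(x0[0]+12,x0[1],a),(x0[0],x0[1]+12,a),(x0[0],x0[1],a-12)])) for a in (x0[2]-12,x0[2],x0[2]+12)),key=lambda r:r.fun)
           ~~~~~~~~^^^^^^^^^^^^^^^^^^^^^^^^^^^^^^^^^^^^^^^^^^^^^^^^^^^^^^^^^^^^^^^^^^^^^^^^^^^^^^^^^^^^^^^^^^^^^^^^^^^^^^^^^^^^^^^^^^^^^^^^^^^^^^^^^^^^^^^^^^^^^^^^^^^^
  File "h.py", line 32, in cost
    t=np.zeros(mask.shape,np.uint8); cv2.fillPoly(t,[np.int32(np.round(hull('side',p[0],p[1],np.radians(p[2]))*16))],1,shift=4)
                                                                       ~~~~^^^^^^^^^^^^^^^^^^^^^^^^^^^^^^^^^^^
  File "h.py", line 19, in hull
    p=C+A.T@np.array([x+c*a-s*b,y+s*a+c*b]); pts.append(proj(n,(p[0],p[1],z)))
                                                        ~~~~^^^^^^^^^^^^^^^^^
  File "h.py", line 10, in proj
    m=bot.camera_model(n); T=np.linalg.inv(np.array(m['world_from_camera'])); c=T[:3,:3]@np.array(p)+T[:3,3]
ValueError: time passes only in moves, steps and waits
```

```bash
python3 - <<'E'
s=open('h.py').read()
s=s.replace("def save(","M={k:bot.camera_model(k) for k in('top','side')}\ndef save(").replace("m=m or bot.camera_model(n)","m=m or M[n]").replace("m=bot.camera_model(n)","m=M[n]")
open('h.py','w').write(s)
E
python3 - <<'E'
from h import *
rep((-50,-21,0),'f1.png')
E
```

```text
t 2.65 tcp board [-105.9    3.4] [423.3 336.   22.9] F board [-1.2  0.7] -0.8 blank (array([-39.3, -22.3,  11.9]), 1554, 684)
```

View pics/f1.png

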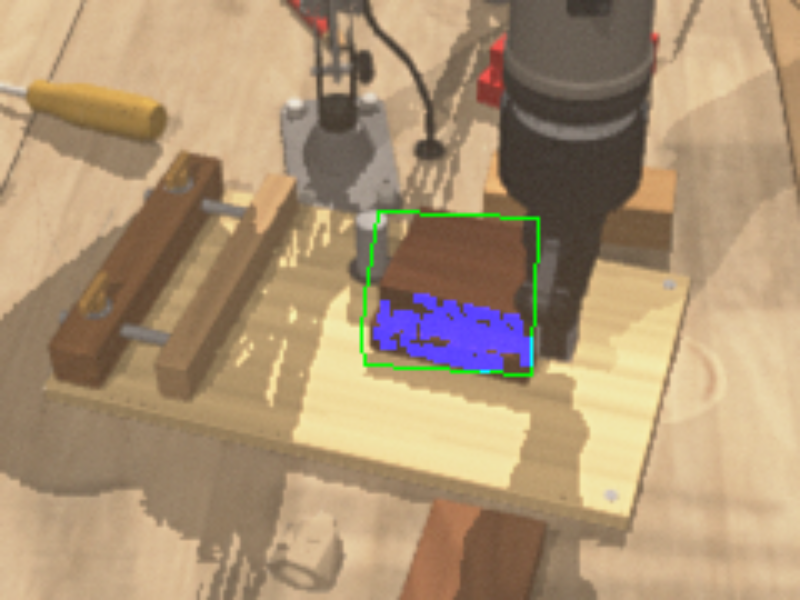

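The blank has moved up to just short of the post (post at (372,245) in this crop). My colour mask misses the top face, so I'll tune it.

```bash
python3 - <<'E'
from h import *
im=bot.grab_frame('side').astype(int)
for n,(x,y) in dict(top=(450,250),top2=(500,235),face=(450,330),step=(430,290),gripper=(550,330),gr2=(540,270),post=(372,250),shad=(340,380),shad2=(560,430),board=(500,430)).items():
    print(n,im[int(120+y*.3),int(190+x*.3)])
E
```

```text
top [121  85  64]
top2 [115  79  56]
face [102  75  53]
step [127  85  60]
gripper [82 66 55]
gr2 [108  97  92]
post [116 108 102]
shad [241 221 160]
shad2 [189 158 115]
board [242 222 162]
```

>>> move_arm(
  plan=[0.13, -0.03, 0, 0, 0, 0, 0, 0.13, -0.03, 0, 0, 0, 0, 0, 0.13, -0.03, 0, 0, 0, 0, 0, 0.13, -0.03, 0, 0, 0, 0, 0, 0.13, -0.03, 0, 0, 0, 0, 0],
)

```text
t: 3.25
ee_pos: [438.3, 332.6, 22.6]
ee_rot: [0.115, 0.993, -0.0, -0.003]
contact_force: [-13.8, 2.7, 8.2]
gripper_width: 0.5
grip_force: 6.5
```

```bash
sed -i 's/mask=((r<120)&(r-b>18)&(r>1.45\*b)&(r>1.3\*g)&(m0>0))/mask=((cv2.GaussianBlur(r.astype(np.float32),(0,0),1)<142)\&(r-b>32)\&(r>1.2*g)\&(m0>0))/; s/MORPH_OPEN,np.ones((3,3))/MORPH_CLOSE,np.ones((3,3))/' h.py
python3 - <<'E'
from h import *
rep((-35,-22,0),'f2.png')
E
```

```text
t 3.25 tcp board [-90.5   3.5] [438.3 332.6  22.6] F board [-14.   -0.5] 8.2 blank (array([-26.7, -30. ,  11.2]), 539, 1845)
```

View pics/f2.png

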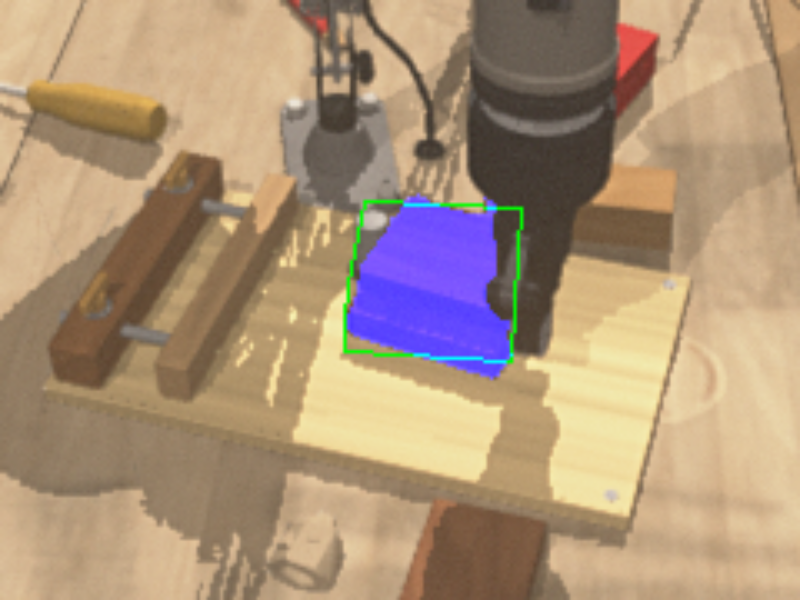

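```bash
python3 - <<'E'
s=open('h.py').read()
s=s.replace("    def cost(p):","    wt=((cv2.erode((r>150).astype(np.uint8),np.ones((3,3)))>0)|(cv2.dilate(mask,np.ones((2,2)))>0)).astype(float)\n    def cost(p):").replace("((t-big)**2).sum()","(wt*(t-big)**2).sum()").replace("for a in (x0[2]-12,x0[2],x0[2]+12)","for a in (x0[2]-24,x0[2]-12,x0[2],x0[2]+12)")
open('h.py','w').write(s)
E
python3 - <<'E'
from h import *
rep((-35,-22,-8),'f3.png')
E
```

```text
t 3.3 tcp board [-90.6   3.5] [438.2 332.6  22.7] F board [-8.4 -0.1] 5.7 blank (array([-36.2, -30.3,  -5.9]), 61, 1847)
```

>>> move_arm(
  plan=[0.084, 0.1, 0, 0, 0, 0, 0, 0.084, 0.1, 0, 0, 0, 0, 0, 0.084, 0.1, 0, 0, 0, 0, 0, 0.084, 0.1, 0, 0, 0, 0, 0, 0.084, 0.1, 0, 0, 0, 0, 0, 0.084, 0.1, 0, 0, 0, 0, 0],
)

```text
t: 3.95
ee_pos: [455.2, 349.9, 22.5]
ee_rot: [0.115, 0.993, -0.001, -0.001]
contact_force: [-4.3, 1.2, 1.2]
gripper_width: 0.2
grip_force: 2.0
```

```bash
python3 - <<'E'
from h import *
rep((-35,-22,-15),'f3.png')
E
```

```text
t 3.95 tcp board [-77.9  24.2] [455.2 349.9  22.5] F board [-4.4  0.2] 1.2 blank (array([-31.8, -19.6, -21.3]), 63, 1621)
```

>>> move_arm(
  plan=[0.124, 0.071, 0, 0, 0, 0, 0, 0.124, 0.071, 0, 0, 0, 0, 0, 0.124, 0.071, 0, 0, 0, 0, 0, 0.124, 0.071, 0, 0, 0, 0, 0, 0.124, 0.071, 0, 0, 0, 0, 0, 0.124, 0.071, 0, 0, 0, 0, 0, 0.124, 0.071, 0, 0, 0, 0, 0, 0.124, 0.071, 0, 0, 0, 0, 0],
)

```text
t: 4.8
ee_pos: [486.1, 369.0, 22.7]
ee_rot: [0.115, 0.993, 0.001, -0.0]
contact_force: [-2.6, 4.2, -0.3]
gripper_width: -0.6
grip_force: 2.5
```

```bash
python3 - <<'E'
from h import *
rep((-25,-15,-35),'f4.png')
E
```

```text
t 4.8 tcp board [-52.3  49.9] [486.1 369.   22.7] F board [-3.5  3.5] -0.3 blank (array([-19.2,  -6.4, -44.2]), 62, 1033)
```

>>> move_arm(
  plan=[0.111, 0.034, 0, 0, 0, 0, 0, 0.111, 0.034, 0, 0, 0, 0, 0, 0.111, 0.034, 0, 0, 0, 0, 0, 0.111, 0.034, 0, 0, 0, 0, 0, 0.111, 0.034, 0, 0, 0, 0, 0, 0.111, 0.034, 0, 0, 0, 0, 0, 0.111, 0.034, 0, 0, 0, 0, 0, 0.111, 0.034, 0, 0, 0, 0, 0],
)

```text
t: 5.65
ee_pos: [513.8, 377.4, 22.8]
ee_rot: [0.115, 0.993, 0.002, 0.001]
contact_force: [-1.1, 4.4, -1.5]
gripper_width: 0.0
grip_force: 2.4
```

```bash
python3 - <<'E'
from h import *
rep((-8,0,-55),'f5.png')
E
```

```text
t 5.65 tcp board [-27.3  64.4] [513.8 377.4  22.8] F board [-2.1  4. ] -1.5 blank (array([ -8.1,   3.5, -61.4]), 596, 692)
```

View pics/f5.png

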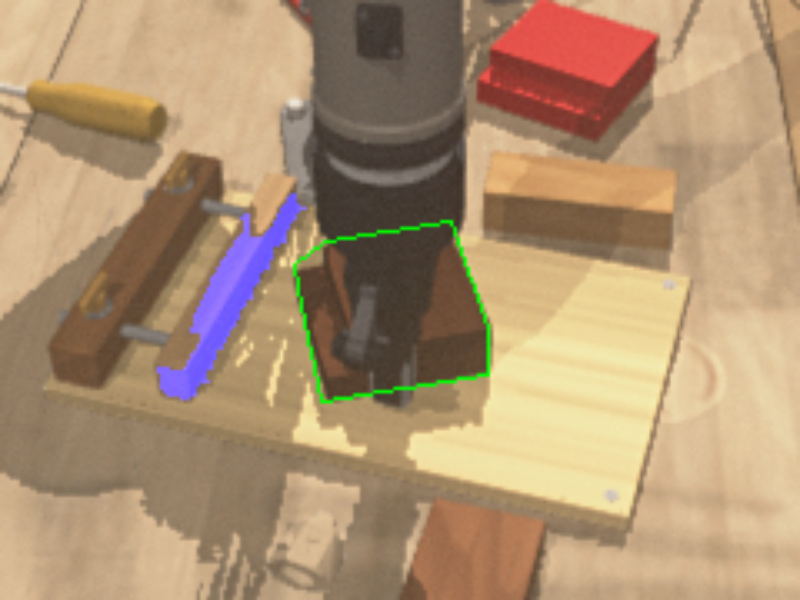

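>>> move_arm(
  plan=[0.13, 0.031, 0, 0, 0, 0, 0, 0.13, 0.031, 0, 0, 0, 0, 0, 0.13, 0.031, 0, 0, 0, 0, 0, 0.13, 0.031, 0, 0, 0, 0, 0, 0.13, 0.031, 0, 0, 0, 0, 0, 0.13, -0.03, 0, 0, 0, 0, 0, 0.13, -0.03, 0, 0, 0, 0, 0, 0.13, -0.03, 0, 0, 0, 0, 0],
)

```text
t: 6.5
ee_pos: [544.9, 377.8, 23.1]
ee_rot: [0.116, 0.993, 0.001, 0.0]
contact_force: [0.7, 6.0, -2.1]
gripper_width: -0.3
grip_force: 2.7
```

```bash
python3 - <<'E'
s=open('h.py').read()
s=s.replace("    m0=cv2.dilate(m0,np.ones((25,25)))\n","    m0=m0*0; cv2.fillPoly(m0,[np.int32(hull('side',x0[0],x0[1],np.radians(x0[2])))],1); m0=cv2.dilate(m0,np.ones((15,15)))\n")
open('h.py','w').write(s)
E
python3 - <<'E'
from h import *
rep((5,4,-70),'f6.png')
E
```

```text
t 6.5 tcp board [ 2.9 71.8] [544.9 377.8  23.1] F board [-0.7  6. ] -2.1 blank (array([  9. ,   7.8, -77.8]), 33, 1075)
```

View pics/f6.png

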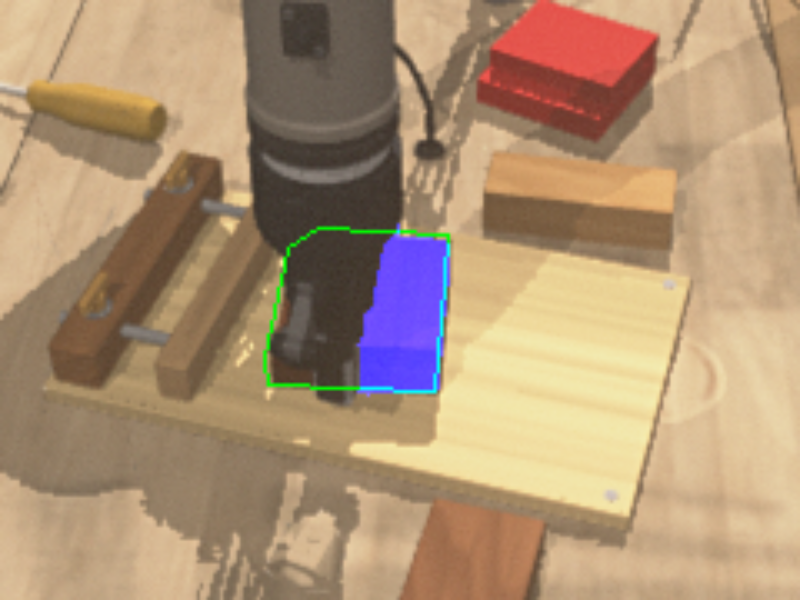

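>>> move_arm(
  plan=[0.11, 0.49, 0, 0, 0, 0, 0, 0, 0, 1, 0, 0, 0, 0, 0, 0, 1, 0, 0, 0, 0, -0.78, -0.47, 0, 0, 0, 0, 0, -0.78, -0.47, 0, 0, 0, 0, 0, -0.78, -0.47, 0, 0, 0, 0, 0, -0.78, -0.47, 0, 0, 0, 0, 0, 0, 0, 0, 0, 0, 0, 0],
)

```text
t: 7.35
ee_pos: [451.0, 329.8, 82.2]
ee_rot: [0.117, 0.993, -0.004, -0.002]
contact_force: [0.2, -0.8, -0.1]
gripper_width: 0.0
grip_force: 0.0
```

>>> move_arm(
  plan=[0, 0, -0.8, 0, 0, 0, 0, 0, 0, -0.7, 0, 0, 0, 0, 0, 0, -0.5, 0, 0, 0, 0, 0, 0, 0, 0, 0, 0, 0],
)

```text
t: 7.75
ee_pos: [453.6, 332.0, 20.6]
ee_rot: [0.117, 0.993, -0.003, -0.001]
contact_force: [-0.5, -0.8, 0.7]
gripper_width: -0.1
grip_force: 0.0
```

```bash
python3 - <<'E'
from h import *
rep((9,8,-78),'f7.png')
E
```

```text
t 7.75 tcp board [-75.5   6.4] [453.6 332.   20.6] F board [-0.3 -0.9] 0.7 blank (array([  9.,   8., -78.]), 54, 2246)
```

>>> move_arm(
  plan=[0.136, -0.006, 0, 0, 0, 0, 0, 0.136, -0.006, 0, 0, 0, 0, 0, 0.136, -0.006, 0, 0, 0, 0, 0, 0.136, -0.006, 0, 0, 0, 0, 0, 0.136, -0.006, 0, 0, 0, 0, 0, 0.136, -0.006, 0, 0, 0, 0, 0, 0.136, -0.006, 0, 0, 0, 0, 0, 0.136, -0.006, 0, 0, 0, 0, 0],
)

```text
t: 8.6
ee_pos: [482.8, 336.6, 22.9]
ee_rot: [0.114, 0.993, 0.001, -0.003]
contact_force: [-7.3, 4.2, 3.8]
gripper_width: 0.2
grip_force: 3.4
```

```bash
python3 - <<'E'
from h import *
rep((14,8,-80),'f8.png')
E
```

```text
t 8.6 tcp board [-48.1  17.6] [482.8 336.6  22.9] F board [-8.1  2.4] 3.8 blank (array([ 12. ,  10.1, -81.4]), 62, 2017)
```

>>> move_arm(
  plan=[0.065, -0.017, 0, 0, 0, 0, 0, 0.065, -0.017, 0, 0, 0, 0, 0, 0.065, -0.017, 0, 0, 0, 0, 0, 0.065, -0.017, 0, 0, 0, 0, 0, 0.065, -0.017, 0, 0, 0, 0, 0, 0.065, -0.017, 0, 0, 0, 0, 0],
)

```text
t: 9.25
ee_pos: [494.1, 336.6, 22.9]
ee_rot: [0.113, 0.994, 0.003, -0.003]
contact_force: [-5.6, 6.7, 1.8]
gripper_width: -0.0
grip_force: 3.3
```

```bash
python3 - <<'E'
from h import *
rep((22,10,-85),'f9.png')
E
```

```text
t 9.25 tcp board [-37.1  20.1] [494.1 336.6  22.9] F board [-7.   5.2] 1.8 blank (array([ 38.3,   9.8, -83.3]), 245, 2340)
```

>>> move_arm(
  plan=[0.042, -0.04, 0, 0, 0, 0, 0, 0.042, -0.04, 0, 0, 0, 0, 0, 0.042, -0.04, 0, 0, 0, 0, 0, 0.042, -0.04, 0, 0, 0, 0, 0],
)

```text
t: 9.7
ee_pos: [499.3, 331.8, 22.9]
ee_rot: [0.113, 0.994, 0.003, -0.003]
contact_force: [-5.2, 6.6, 1.6]
gripper_width: 0.3
grip_force: 3.3
```

```bash
sed -i 's/<142)/<130)/' h.py; python3 - <<'E'
from h import *
rep((25,10,-87),'f10.png')
E
```

```text
t 9.7 tcp board [-31.   16.7] [499.3 331.8  22.9] F board [-6.6  5.3] 1.6 blank (array([ 35.8,   9.2, -86. ]), 145, 2214)
```

View pics/f10.png

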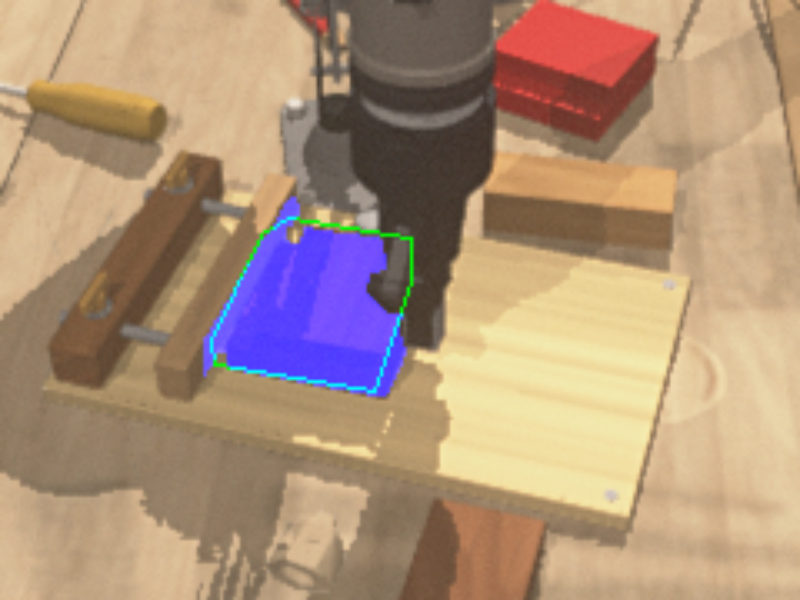

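The blank now lies almost square with its rebated edge a few millimetres short of the bar (bar front near (215,355) in the crop). I'll feel for it in small steps.

>>> move_arm(
  plan=[0.046, -0.017, 0, 0, 0, 0, 0, 0.046, -0.017, 0, 0, 0, 0, 0, 0.046, -0.017, 0, 0, 0, 0, 0],
)

```text
t: 10.05
ee_pos: [503.9, 329.3, 22.8]
ee_rot: [0.114, 0.994, 0.002, -0.002]
contact_force: [-3.8, 4.3, 1.4]
gripper_width: 0.1
grip_force: 2.5
```

>>> move_arm(
  plan=[0.046, -0.017, 0, 0, 0, 0, 0, 0.046, -0.017, 0, 0, 0, 0, 0],
)

```text
t: 10.25
ee_pos: [505.9, 327.9, 22.6]
ee_rot: [0.114, 0.993, 0.002, -0.003]
contact_force: [-7.8, 4.2, 3.3]
gripper_width: -0.0
grip_force: 4.3
```

>>> move_arm(
  plan=[0.04, -0.012, 0, 0, 0, 0, 0, 0.04, -0.012, 0, 0, 0, 0, 0],
)

```text
t: 10.45
ee_pos: [505.8, 327.9, 22.6]
ee_rot: [0.113, 0.994, 0.002, -0.006]
contact_force: [-11.8, 5.0, 6.5]
gripper_width: 0.2
grip_force: 6.1
```

>>> move_arm(
  plan=[0.04, -0.012, 0, 0, 0, 0, 0, 0.04, -0.012, 0, 0, 0, 0, 0],
)

```text
t: 10.65
ee_pos: [505.7, 327.9, 22.6]
ee_rot: [0.113, 0.994, 0.001, -0.008]
contact_force: [-16.0, 5.4, 10.0]
gripper_width: -0.2
grip_force: 8.0
```

>>> move_arm(
  plan=[0, 0, 0, 0, 0, 0, 0, 0, 0, 0, 0, 0, 0, 0, 0, 0, 0, 0, 0, 0, 0, 0, 0, 0, 0, 0, 0, 0],
)

```text
t: 11.05
ee_pos: [505.7, 327.9, 22.6]
ee_rot: [0.113, 0.994, 0.001, -0.008]
contact_force: [-13.8, 4.4, 9.3]
gripper_width: -0.1
grip_force: 7.3
```

```bash
python3 - <<'E'
from h import *
rep((36,9,-88),'f11.png')
a=cv2.imread('pics/f11.png'); b=save('top','top9.png')[:,:,::-1]
s=bot.grab_frame('side')[:,:,::-1]
cv2.imwrite('pics/c2.png',np.hstack([cv2.resize(s[150:250,230:330],(400,500),interpolation=cv2.INTER_CUBIC),cv2.resize(b[130:250,260:380],(400,500),interpolation=cv2.INTER_CUBIC)]))
E
```

```text
t 11.05 tcp board [-23.8  14.3] [505.7 327.9  22.6] F board [-14.4   1.2] 9.3 blank (array([ 39.7,   8.7, -86. ]), 128, 2139)
```

View pics/c2.png

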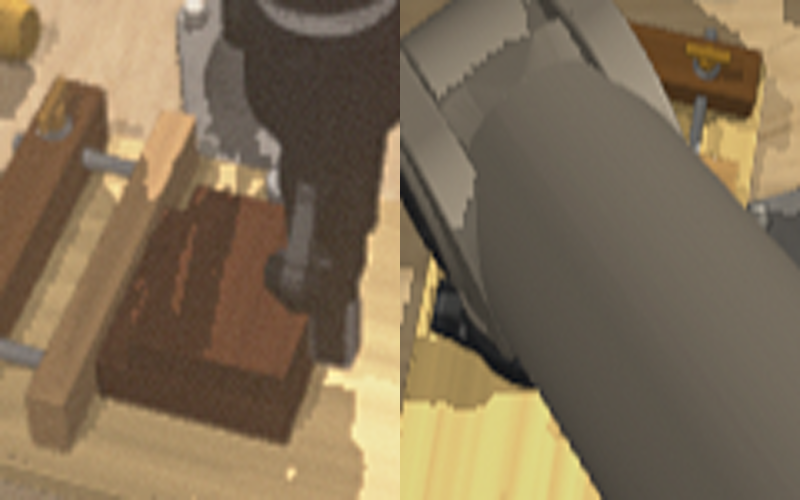

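The side crop shows the rebated edge flush along the bar. The tool stopped advancing at x 505.7 while the force rose to about 14 N, so it is pressed home. Now I retreat and measure squareness.

>>> move_arm(
  plan=[-0.1, 0.02, 0, 0, 0, 0, 0, -0.3, 0.07, 0, 0, 0, 0, 0, -0.5, 0.11, 0, 0, 0, 0, 0, -0.6, 0.14, 0, 0, 0, 0, 0, -0.8, 0.2, 0.5, 0, 0, 0, 0, -0.8, 0.5, 0.8, 0, 0, 0, 0, -0.8, 0.8, 1, 0, 0, 0, 0, -0.5, 0.8, 1, 0, 0, 0, 0],
)

```text
t: 12.0
ee_pos: [381.4, 401.0, 122.5]
ee_rot: [0.116, 0.993, -0.001, -0.0]
contact_force: [1.2, 1.4, 0.4]
gripper_width: 0.0
grip_force: 0.0
```

>>> move_arm(
  plan=[-0.3, 1, 0.5, 0, 0, 0, 0, -0.3, 1, 0.5, 0, 0, 0, 0, -0.3, 1, 0.5, 0, 0, 0, 0, -0.3, 1, 0.5, 0, 0, 0, 0],
)

```text
t: 12.4
ee_pos: [347.4, 521.7, 182.5]
ee_rot: [0.116, 0.993, -0.0, 0.001]
contact_force: [0.8, 1.0, 0.1]
gripper_width: 0.0
grip_force: 0.0
```

```bash
cat > m.py <<'E'
from h import *
im=save('top','top10.png').astype(np.float32); sd=save('side','side10.png')
g=cv2.cvtColor(im,cv2.COLOR_RGB2GRAY)
Q=lambda x,y,z:proj('top',tuple(C+A.T@np.array([x,y]))+(z,))
# rectify each plane to board frame: 2 px/mm, x 0..150 up->cols, y -90..90 rows
def rect(z):
    X,Y=np.meshgrid(np.arange(-40,160,.5),np.arange(-95,95,.5))
    uv=np.array([Q(x,y,z) for x,y in zip(X.ravel(),Y.ravel())],np.float32).reshape(X.shape+(2,))
    return cv2.remap(g,uv,None,cv2.INTER_LINEAR)
def edge(R,lo,hi,y0,y1,sign):
    "strongest x-gradient between x lo..hi for each row y; robust line"
    d=cv2.Sobel(cv2.GaussianBlur(R,(0,0),2),cv2.CV_32F,1,0)*sign; pts=[]
    for y in np.arange(y0,y1,2.):
        seg=d[int((y+95)*2),int((lo+40)*2):int((hi+40)*2)]; pts.append((lo+np.argmax(seg)/2,y))
    v=cv2.fitLine(np.float32(pts),cv2.DIST_HUBER,0,.01,.01).ravel()
    return 'x %.1f at y=%.0f, angle %.2f deg'%(v[2]+(10-v[3])*v[0]/v[1],10,np.degrees(np.arctan(v[0]/v[1])))
R=rect(48)
print('blank rear',edge(R,-28,5,-30,45,-1))
R2=rect(42)
print('bearer back',edge(R2,145,172,-85,85,1),'| front',edge(R2,115,145,-85,85,1), edge(R2,115,145,-85,85,-1))
s=bot.state();print(s['t'],s['ee_pos'],s['contact_force'])
E
python3 m.py; python3 - <<'E'
from h import *
print(fit((32,9,-90),'f12.png'),fit((28,9,-85),'f13.png'))
E
```

```text
blank rear x -25.0 at y=10, angle -5.14 deg
bearer back x 153.6 at y=10, angle -0.23 deg | front x 134.7 at y=10, angle -0.25 deg x 125.2 at y=10, angle 0.30 deg
12.5 [344.21634694 527.52133457 184.06017512] [-0.49779581 -0.1258906  -0.1571706 ]
(array([ 36.6,   8.3, -89. ]), 103, 2433) (array([ 37.6,   8.9, -90. ]), 82, 2405)
```

```bash
cat > m2.py <<'E'
from m import *
rgb=im
X,Y=np.meshgrid(np.arange(-40,160,.5),np.arange(-95,95,.5))
uv=np.array([Q(x,y,48) for x,y in zip(X.ravel(),Y.ravel())],np.float32).reshape(X.shape+(2,))
K=cv2.remap(rgb,uv,None,cv2.INTER_LINEAR)
for y in(-20,10,40): print(y,[int(K[int((y+95)*2),int((x+40)*2),0]) for x in range(-40,110,5)])
mk=(K[...,0]<125).astype(np.uint8); mk[:,int((65+40)*2):]=0
n,l,st,_=cv2.connectedComponentsWithStats(mk); b=(l==1+np.argmax(st[1:,4]))
print('area mm2',b.sum()/4)
rear=[(np.argmax(b[int((y+95)*2)])/2-40,y) for y in np.arange(-25,45,2)]
left=[(x,np.where(b[:,int((x+40)*2)])[0].max()/2-95) for x in np.arange(0,50,2)]
right=[(x,np.where(b[:,int((x+40)*2)])[0].min()/2-95) for x in np.arange(0,50,2)]
for nme,p in(('rear',rear),('left',left),('right',right)):
    v=cv2.fitLine(np.float32(p),cv2.DIST_HUBER,0,.01,.01).ravel(); print(nme,v.round(3),np.round(np.array(p)[::5],1).tolist())
E
python3 m2.py
```

```text
blank rear x -25.2 at y=10, angle -4.65 deg
bearer back x 153.4 at y=10, angle -0.02 deg | front x 134.7 at y=10, angle -0.33 deg x 125.2 at y=10, angle 0.32 deg
12.7 [348.26154904 519.13560831 180.97709572] [0.44799595 0.79145088 0.47938331]
-20 [214, 214, 214, 195, 65, 52, 83, 79, 81, 78, 79, 84, 85, 86, 89, 87, 56, 60, 66, 63, 64, 62, 64, 62, 110, 118, 113, 118, 143, 155]
10 [213, 213, 213, 126, 79, 57, 83, 81, 85, 82, 80, 85, 86, 87, 91, 73, 60, 60, 64, 72, 64, 63, 78, 69, 109, 120, 112, 116, 152, 161]
40 [213, 213, 215, 154, 77, 50, 84, 83, 85, 84, 81, 87, 86, 90, 63, 61, 61, 65, 62, 60, 69, 73, 66, 60, 112, 120, 111, 123, 126, 131]
area mm2 9724.0
rear [  0.031  -1.    -23.05    5.8  ] [[-21.5, -25.0], [-22.5, -15.0], [-24.5, -5.0], [-23.0, 5.0], [-23.5, 15.0], [-24.0, 25.0], [-23.0, 35.0]]
left [1.000e+00 9.000e-03 2.160e+01 5.815e+01] [[0.0, 57.5], [10.0, 58.0], [20.0, 58.0], [30.0, 58.0], [40.0, 58.0]]
right [  0.88    0.476  25.27  -67.887] [[0.0, -81.5], [10.0, -81.0], [20.0, -61.5], [30.0, -61.5], [40.0, -61.5]]
```

```bash
python3 -c "
from cell import bot
print(bot.sign_off())"
```

```text
the job is handed in; nothing more can be done
None
```

The blank made its clockwise quarter turn around the post and was pressed on the fence bar at about 14 N measured at the tool. I left it there flat, square to within about 1° by camera, and handed the job in; no verdict was returned.

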